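Make up the glue-up kit and the finishing kit

TASK

Make up the two station kits from the stock on the bench. The blue tray is for gluing up: put the glue bottle and the tape measure in its two small compartments; the red tray is for finishing: put the cork sanding block and the tin of stain in its two small compartments and lay the paint brush flat in its long compartment. Give each thing a compartment to itself, resting on the tray's floor the same way up as it stands now, set it down rather than drop it, and leave the sander, the ear defenders and the pine strips where they are.

Things in the scene. Friction and masses are not known exactly. Their poses are not given: they have to be found in the camera images.
- glue_mid (a point): yellow glue bottle with a white label and an orange nozzle, standing, 120 mm high; round body 48 mm across up to 78 mm above its foot, then narrowing; about 0.15 kg. The point is on its axis, half-way up (60 mm above its foot); z up
- tape_mid (a point): green and black tape measure standing on its edge, 62 (x) x 30 (y) x 60 mm high (a small steel hook sticks out 7 mm more at its -x end); about 0.24 kg; grip across the 30 mm. The point is its centre, 30 mm above its foot; z up
- block_mid (a point): cork sanding block with a black rubber sole, 80 (x) x 42 (y) x 40 mm high, about 0.07 kg; grip across the 42 mm. The point is its centre, 20 mm above its foot; z up
- tin_mid (a point): small round tin of wood stain, brown label and steel lid, standing, 52 mm across, 80 mm high, about 0.22 kg. The point is its centre, 40 mm above its foot; z up
- brush_mid (a point): flat paint brush lying on the bench, 168 mm long along its x: dark wooden handle 22 mm wide (y) from x = -84 to +16 mm, steel ferrule 40 mm wide from +16 to +44, pale bristles 38 mm wide from +44 to +84; 16 mm thick; about 0.06 kg. The point is its middle (on the handle, near the balance point), 8 mm above its underside; z up. Grip across the 22 mm handle here
- blue_tray: plywood tray, blue rims, fixed, 244 (x) x 219 (y) x 26 mm high; origin under its centre, z up. Floor top at z = 6; rims and dividers 8 thick, 20 above the floor. Two small compartments 110 (x) x 105 (y), centred at x = +59 and x = -59, both y = -49; a long one 228 (x) x 90 (y), centred at x = 0, y = +56.5 (all mm). Two flat carpenter's pencils are fixed in its long compartment.
- red_tray: plywood tray, red rims, fixed, 244 (x) x 219 (y) x 26 mm high; origin under its centre, z up. Floor top at z = 6; rims and dividers 8 thick, 20 above the floor. Two small compartments 110 (x) x 105 (y), centred at x = +59 and x = -59, both y = -49; a long one 228 (x) x 90 (y), centred at x = 0, y = +56.5 (all mm). It is empty.
- sander: red and black finishing sander standing on the far right of the bench, 112 x 104 mm, 137 mm high; a bystander, to be left alone. Origin under its centre
- ear_defenders: black ear defenders lying on the far left of the bench, cups and headband about 145 x 170 mm, 76 mm high; a bystander, to be left alone. Origin on the bench midway between the cups
- pine_strips: three pine strips in a pile at the far edge of the bench, about 65 x 310 mm, long along y, 36 mm high; a bystander, to be left alone. Origin under the near lower strip

How it is judged (in metres and radians):
At the end, for the whole second after the job is handed in: Glue bottle and tape measure stand one in each small compartment of the blue tray; block and tin likewise in the red tray, and the brush lies in its long compartment, its middle within 30 mm of the centre lengthways. All on the tray floor within 4 mm, upright within 0.12 rad, at rest (y of glue_mid in the frame of blue_tray between -0.1015 and 0.0035 m and x of glue_mid in the frame of blue_tray between -0.114 and 0.114 m and z of glue_mid in the frame of blue_tray between 0.062 and 0.07 m and angle between each of glue_mid, tape_mid, block_mid, tin_mid, brush_mid's own z axis and vertical below 0.12 rad and linear speed of each of glue, tape, block, tin, brush below 0.02 m/s and angular speed of each of glue, tape, block, tin, brush below 0.2 rad/s and y of tape_mid in the frame of blue_tray between -0.1015 and 0.0035 m and x of tape_mid in the frame of blue_tray between -0.114 and 0.114 m and z of tape_mid in the frame of blue_tray between 0.032 and 0.04 m and ((x of glue_mid in the frame of blue_tray above 0 m and x of tape_mid in the frame of blue_tray below 0 m) or (x of glue_mid in the frame of blue_tray below 0 m and x of tape_mid in the frame of blue_tray above 0 m)) and y of block_mid in the frame of red_tray between -0.1015 and 0.0035 m and x of block_mid in the frame of red_tray between -0.114 and 0.114 m and z of block_mid in the frame of red_tray between 0.022 and 0.03 m and y of tin_mid in the frame of red_tray between -0.1015 and 0.0035 m and x of tin_mid in the frame of red_tray between -0.114 and 0.114 m and z of tin_mid in the frame of red_tray between 0.042 and 0.05 m and ((x of block_mid in the frame of red_tray above 0 m and x of tin_mid in the frame of red_tray below 0 m) or (x of block_mid in the frame of red_tray below 0 m and x of tin_mid in the frame of red_tray above 0 m)) and y of brush_mid in the frame of red_tray between 0.0115 and 0.1015 m and x of brush_mid in the frame of red_tray between -0.03 and 0.03 m and z of brush_mid in the frame of red_tray between 0.01 and 0.018 m); the robot touches nothing.
It fails at once if a thing of the kits is dropped (falls free of the fingers faster than 0.7 m/s, about 25 mm) ((linear speed of glue above 0.7 m/s and contact force between glue and the fingers below 0.05 N) or (linear speed of tape above 0.7 m/s and contact force between tape and the fingers below 0.05 N) or (linear speed of block above 0.7 m/s and contact force between block and the fingers below 0.05 N) or (linear speed of tin above 0.7 m/s and contact force between tin and the fingers below 0.05 N) or (linear speed of brush above 0.7 m/s and contact force between brush and the fingers below 0.05 N)).
It fails at once if the sander, the ear defenders or the pine strips are moved more than 30 mm (distance of any of sander, ear_defenders, pine_strips from where it was at the start of the episode above 0.03 m).
It also fails if it takes over 141 s, if anything falls off the work surface, if the arm or the gripper's body presses on something with over 40 N, if the wrist force passes 120 N, or if a joint passes its speed limit or range.

ROBOT

A 7-joint arm with a two-finger parallel gripper is mounted at the origin on the work surface. World frame = base frame: x ahead of the robot, y to its left, z up, the work surface at z = 0. Lengths are in mm, angles in rad, forces in N, time in s.
With the tool pointing down it reaches from about 400 to 850 mm from the base axis. Payload 6.9 kg.
Tool frame: the origin (TCP) lies midway between the tips of the shut fingers; the grasp point (between the pads) lies 19 mm behind it (grip_point_offset is the z of the grasp point in the tool frame, in mm); z points along the fingers, y is the line along which they close (so a half turn about z gives the same grasp; the last joint's range is limited). The gripper opens to 85 mm and grips with 20 to 120 N. Pads are 22 mm wide; open, the fingers measure 114 mm over their backs; the gripper's body (76 mm by 85 mm) begins 54 mm behind the grasp point. The pads swing forward as they close: fully open they stand 13 mm farther back than shut.
Start: joints at [-1.188, 0.507, -0.238, 1.5, 0.126, 1.149, -0.155], TCP at [171.42, 601.021, 231.275] pointing down, gripper open.
Joint ranges: [-3.08, 3.08], [-0.24, 2.05], [-1.43, 1.35], [0, 2.5], [-1.52, 4.66], [0.17, 1.96], [-2.89, 2.89]. Speed limits (rad/s): [2.39, 2.39, 3.14, 3.14, 3.14, 3.14, 3.14].

INTERFACE

Orientations are given as a 3x3 rotation matrix whose columns are the frame's x, y, z axes.
In Python, from workcell import * gives the robot as it stands.
- The arm moves only by the tool move_arm, never from a script. Its argument "steps" is a list of rows, each an object with "delta_pos": the shift along the tool's x, y, z each as a share of 300 mm, from -1 to 1, a list of three; "rot": the turn, a rotation vector about the tool's x, y, z each as a share of 90 degrees, from -1 to 1, a list of three. In form: [{"delta_pos": [tx, ty, tz], "rot": [rx, ry, rz]}, ...]. A call has exactly 10 rows; each row is the pose to reach, as a shift and turn from the pose commanded when the call began, along the tool's axes at that moment; what a row does not reach only later rows make up. A row lasts 1/12 s, in which the tool goes at most 41.7 mm and 7.16 degrees, less where a joint would pass 70% of its speed; a pose out of reach is approached as far as the arm can. A call with a number of a shift or a turn outside -1 to 1 is refused whole. A call with a gripper value outside its range is refused whole. "fingers" is the opening, from 0 (shut) to 1 (fully open), set as the call begins (left out, the last holds). The fingers move at their own pace and stop on an object; "newtons" is the grip in N (left out, the last holds). Time passes only in rows, so rows that repeat a pose let the fingers close, or fill a call up. It gives the time, the measured TCP pose, the force, the opening and the grip force at its end, in the units of the state.
- get_obs(): the state, without advancing time (a new reading comes with each control period).
- grab_frame(name): name is "scene" or "top" or "wrist"; returns a dict with "img" (480x640x3 uint8, red, green, blue), "depth" (480x640 float32, mm along the optical axis (not along the pixel's ray), 0 where there is no reading), "vertical_fov" (degrees; the focal length in pixels is half the picture's height over the tangent of half this angle, whatever the lens; pixels are square), "cx", "cy" (the principal point, pixels), "k1" (the pictures are not rectified: a ray, as slopes to the right and down, at radius r is drawn at 1 + k1 r^2 times it, then the intrinsics apply), "world_from_camera" (4x4, takes a point from camera to world coordinates). Camera axes: x right, y down, z forward; pixel columns grow to the right and rows downward; lengths in mm; the calibration is good to about 2 mm. A picture is of the moment at which its call begins.
- finish_job(): hands the job in; it is judged then, once.
Trained networks look in the newest picture that a camera, given by its name, has taken for a name from the list of things; names that differ only in an ending like _2 or _b are one class to them, and where a whole thing is asked for, a point or a joint stands for the part that bears it (a point fixed in the world has none). Each returns a list of dicts, best first, with "conf" (0 to 1); they miss things now and then, are a little off and sometimes report something else, mostly with a low value. They report only what shows in the picture. A call takes as long as a camera call.
- regions_of(camera, name): "mask" (480x640 bool, what is visible of it) and "location" ([column, row] in pixels, amid what is visible of it).
The state is a dict: "t": time; "joints": joint angles; "joint_vel": joint speeds; "effort": joint torques, N m; "eef_pos": TCP position; "eef_rot": TCP orientation; "force": force on the tool from outside, world axes, zero at the start; "moment": the same for the moment, N m; "finger_gap": finger opening in mm; "gripper_force": force on a finger pad.
Only numpy, scipy, OpenCV 4.12 (cv2) and the standard library are available. Lean on these libraries where they do the work, as an engineer would, in place of code of your own. Each camera call takes 0.05 s, during which the arm holds its last target. There are 200 camera calls.

## Working session

There is one attempt and no reset: what is moved stays moved. The work goes in short steps, Python scripts to look and compute and a tool call to move; the robot and the scene stay as the last step left them, time stands still between calls to the robot, and variables do not carry over. Pictures are saved under pics/ and viewed, at most 14 in all, crops included, and the job is handed in when it is done.

Besides the shell and the picture viewer there is one more tool, called after "Request:" by a JSON object that holds its "api" and its "payload", one argument or row to a line. move_arm: Moves the arm, as the interface text tells. Its arguments: {"type":"object","properties":{"steps":{"type":"array"},"fingers":{"type":"number"},"newtons":{"type":"number"}},"required":["steps"]}

```bash
ls; mkdir -p pics; cat > h.py <<'E'
from workcell import *
import numpy as np, cv2
def world(f):
    h,w=f["depth"].shape; fl=h/2/np.tan(np.radians(f["vertical_fov"])/2)
    K=np.array([[fl,0,f["cx"]],[0,fl,f["cy"]],[0,0,1.]])
    u,v=np.meshgrid(np.arange(w),np.arange(h))
    p=np.stack([u,v],-1).reshape(-1,1,2).astype(float)
    s=cv2.undistortPoints(p,K,np.array([f["k1"],0,0,0.])).reshape(h,w,2)
    d=f["depth"][...,None]
    P=np.concatenate([s*d,d],-1)
    T=np.array(f["world_from_camera"])
    W=P@T[:3,:3].T+T[:3,3]
    W[f["depth"]<=0]=np.nan
    return W
def save(f,n): cv2.imwrite("pics/"+n,f["img"][...,::-1])
E
python3 - <<'E'
from h import *
for c in["scene","top"]:
    f=grab_frame(c); save(f,c+"0.png"); print(c,f["vertical_fov"],f["k1"],np.round(f["world_from_camera"],2).tolist())
    W=world(f)
    for n in["glue_mid","tape_mid","block_mid","tin_mid","brush_mid","blue_tray","red_tray","sander","ear_defenders","pine_strips"]:
        for r in regions_of(c,n)[:2]:
            q=W[r["mask"]]; q=q[~np.isnan(q[:,0])]
            if len(q)<5: continue
            top=q[q[:,2]>np.percentile(q[:,2],97)-8]
            rc=cv2.minAreaRect(top[:,:2].astype(np.float32))
            print(n,round(r["conf"],2),np.round(r["location"]),len(q),"med",np.round(np.median(q,0)),"ztop",round(np.percentile(q[:,2],97)),"rect",np.round(rc[0],1),np.round(rc[1]),round(rc[2],1))
o=get_obs();print(o["t"],o["eef_pos"],np.round(o["eef_rot"],3).tolist(),o["finger_gap"])
E
```

```text
pics
scene 42.256050753114835 -0.11488695567871254 [[0.67, 0.63, -0.39, 1095.0], [0.74, -0.56, 0.37, -458.12], [0.01, -0.54, -0.84, 1090.81], [0.0, 0.0, 0.0, 1.0]]
glue_mid 0.93 [292. 254.] 878 med [604. -88.  74.] ztop 111 rect [593.8 -80.1] [23. 16.] 45.8
tape_mid 0.72 [349. 210.] 668 med [596.  75.  56.] ztop 64 rect [587.7  82.5] [29. 66.] 66.7
block_mid 0.92 [254. 219.] 1004 med [475. -84.  38.] ztop 43 rect [470.1 -79.7] [80. 45.] 30.1
tin_mid 0.6 [308. 177.] 939 med [477.  63.  68.] ztop 84 rect [465.8  73. ] [53. 53.] 82.9
brush_mid 0.75 [352. 286.] 1192 med [713. -20.  15.] ztop 19 rect [710.  -37.4] [167.  39.] 87.4
blue_tray 0.57 [389. 142.] 8336 med [506. 303.   8.] ztop 28 rect [502.2 302.3] [223. 247.] 89.0
red_tray 0.94 [171. 297.] 13510 med [ 508. -302.    7.] ztop 28 rect [ 501.2 -298.7] [249. 221.] 8.6
red_tray 0.7 [464. 223.] 2603 med [771. 256.  49.] ztop 76 rect [755.7 241.9] [ 54. 134.] 9.9
sander 0.79 [282. 374.] 4429 med [ 786. -260.   78.] ztop 137 rect [ 762.9 -247.4] [71. 72.] 82.1
sander 0.63 [251. 221.] 1067 med [475. -84.  38.] ztop 43 rect [469.  -79.4]
[... 1146 characters left out ...]
149 med [ 497. -299.    7.] ztop 27 rect [ 501.5 -297.9] [245. 221.] 8.7
sander 0.87 [432. 179.] 3166 med [ 746. -232.   78.] ztop 137 rect [ 762.1 -244.9] [74. 72.] 72.5
ear_defenders 0.91 [198. 193.] 2009 med [758. 269.  58.] ztop 76 rect [755.4 245.6] [ 50. 134.] 11.4
ear_defenders 0.59 [467. 300.] 11995 med [ 497. -299.    7.] ztop 27 rect [ 501.7 -297.9] [245. 221.] 8.7
pine_strips 0.91 [336. 163.] 3799 med [819. -31.  20.] ztop 38 rect [824.9 -38.2] [ 32. 279.] 5.0
pine_strips 0.52 [368. 319.] 844 med [468. -76.  39.] ztop 43 rect [469.4 -77.4] [80. 42.] 28.0
1.1 [171.42259975 601.00887265 231.28909414] [[-0.962, 0.274, -0.0], [0.274, 0.962, -0.0], [-0.0, -0.0, -1.0]] 85.36470263185798
```

View pics/top0.png

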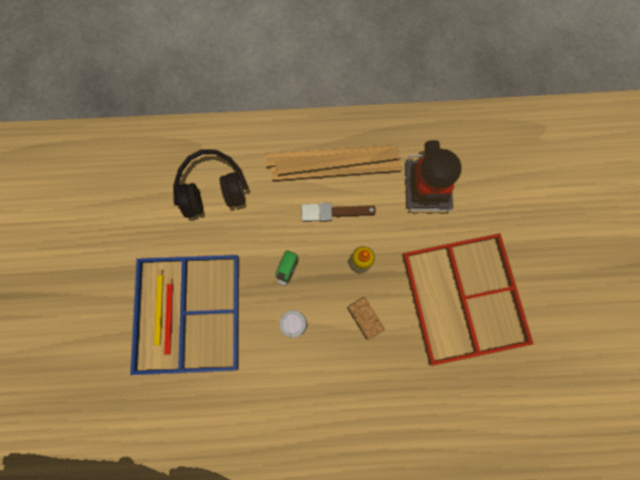

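View pics/scene0.png

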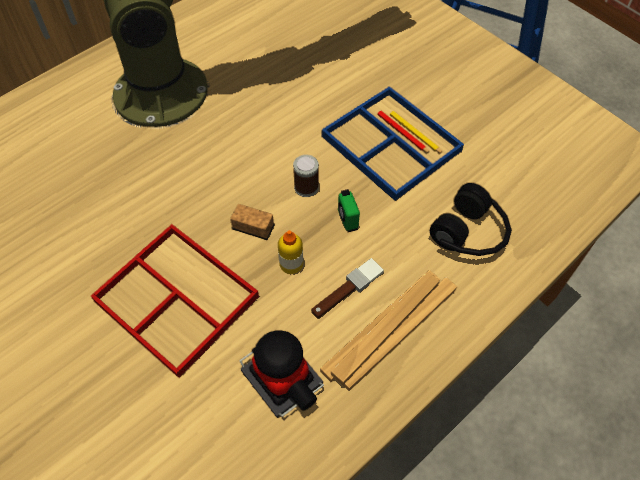

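The pictures agree with the network's finds. In the top view the tape is at (286,265), glue at (362,259), tin at (292,323), block at (366,317) and brush at (338,211). The long compartments of both trays face world +y (image left).

```bash
cat >> h.py <<'E'
def plan(*calls):
    """each call: list of (x,y,z,yaw_deg of closing axis); prints shares for each waypoint"""
    o=get_obs(); p=np.array(o["eef_pos"]); R=np.array(o["eef_rot"]); y=np.degrees(np.arctan2(R[1,1],R[0,1]))
    print("t",round(o["t"],2),"pos",np.round(p,1),"yaw",round(y,1),"z",np.round(R[:,2],3),"q",np.round(o["joints"],2),"gap",round(o["finger_gap"],1),"F",np.round(o["force"],1),"grip",round(float(np.max(o["gripper_force"])),1))
    for c in calls:
        a=np.radians(y); ty=np.array([np.cos(a),np.sin(a),0]); tx=np.array([-np.sin(a),np.cos(a),0])
        for w in c:
            d=np.array(w[:3])-p
            print(np.round(np.array([d@tx,d@ty,-d[2]])/300,3).tolist(),"rz",round(-(w[3]-y)/90,3),"rows",round(max(np.linalg.norm(d)/41.7,abs(w[3]-y)/7.16),1))
        p=np.array(c[-1][:3]); y=c[-1][3]; print("--")
E
python3 - <<'E'
from h import *
plan([(380,340,220,65)],[(586.8,84,150,65)],[(586.8,84,31,65)],[(586.8,84,120,65)],[(559,254.5,120,65)],[(559,254.5,38,65)])
E
```

```text
t 1.1 pos [171.4 601.  231.3] yaw 74.1 z [-0. -0. -1.] q [-1.19  0.51 -0.24  1.5   0.13  1.15 -0.15] gap 85.4 F [ 0.3  0.  -1. ] grip 0.0
[-0.907, -0.646, 0.038] rz 0.101 rows 8.0
--
[-0.985, -0.482, 0.233] rz 0.0 rows 8.1
--
[0.0, 0.0, 0.397] rz 0.0 rows 2.9
--
[0.0, 0.0, -0.297] rz 0.0 rows 2.1
--
[0.324, 0.476, -0.0] rz 0.0 rows 4.1
--
[0.0, 0.0, 0.273] rz 0.0 rows 2.0
--
```

Request:
{"api": "move_arm", "payload": {
  "steps": [
    {"delta_pos": [-0.06,-0.04,0],"rot": [0,0,0.02]},
    {"delta_pos": [-0.18,-0.13,0.01],"rot": [0,0,0.04]},
    {"delta_pos": [-0.3,-0.21,0.01],"rot": [0,0,0.06]},
    {"delta_pos": [-0.42,-0.3,0.02],"rot": [0,0,0.08]},
    {"delta_pos": [-0.53,-0.38,0.02],"rot": [0,0,0.1]},
    {"delta_pos": [-0.64,-0.46,0.03],"rot": [0,0,0.101]},
    {"delta_pos": [-0.75,-0.54,0.03],"rot": [0,0,0.101]},
    {"delta_pos": [-0.84,-0.6,0.038],"rot": [0,0,0.101]},
    {"delta_pos": [-0.907,-0.646,0.038],"rot": [0,0,0.101]},
    {"delta_pos": [-0.907,-0.646,0.038],"rot": [0,0,0.101]}
  ],
  "fingers": 1,
  "newtons": 40
}}

```text
t: 1.93
eef_pos: [384.2, 334.4, 219.9]
eef_rot: [[-0.902, 0.431, 0.002], [0.431, 0.902, -0.003], [-0.003, -0.002, -1.0]]
force: [-1.0, 1.0, 0.3]
finger_gap: 85.4
gripper_force: 0.0
```

Request:
{"api": "move_arm", "payload": {
  "steps": [
    {"delta_pos": [-0.06,-0.03,0],"rot": [0,0,0]},
    {"delta_pos": [-0.18,-0.09,0.02],"rot": [0,0,0]},
    {"delta_pos": [-0.3,-0.15,0.04],"rot": [0,0,0]},
    {"delta_pos": [-0.42,-0.21,0.08],"rot": [0,0,0]},
    {"delta_pos": [-0.54,-0.27,0.12],"rot": [0,0,0]},
    {"delta_pos": [-0.66,-0.33,0.16],"rot": [0,0,0]},
    {"delta_pos": [-0.78,-0.39,0.2],"rot": [0,0,0]},
    {"delta_pos": [-0.9,-0.44,0.23],"rot": [0,0,0]},
    {"delta_pos": [-0.985,-0.482,0.233],"rot": [0,0,0]},
    {"delta_pos": [-0.985,-0.482,0.233],"rot": [0,0,0]}
  ]
}}

```text
t: 2.77
eef_pos: [589.9, 77.1, 148.9]
eef_rot: [[-0.903, 0.43, 0.001], [0.43, 0.903, -0.004], [-0.003, -0.003, -1.0]]
force: [-0.2, -0.5, 1.1]
finger_gap: 85.3
gripper_force: 0.0
```

```bash
cat >> h.py <<'E'
def look(cam,name,band=8,pic=None):
    f=grab_frame(cam); W=world(f)
    if pic: save(f,pic)
    for r in regions_of(cam,name)[:1]:
        q=W[r["mask"]]; q=q[~np.isnan(q[:,0])]
        z=np.percentile(q[:,2],97); top=q[q[:,2]>z-band]; rc=cv2.minAreaRect(top[:,:2].astype(np.float32))
        print(cam,name,round(r["conf"],2),np.round(r["location"]),len(q),"ztop",round(z),"rect",np.round(rc[0],1),np.round(rc[1]),round(rc[2],1))
E
python3 - <<'E'
from h import *
plan()
look("wrist","tape_mid",pic="w1.png")
plan([(586.8,84,31,65)])
E
```

```text
t 2.77 pos [589.9  77.1 148.9] yaw 64.5 z [ 0.001 -0.004 -1.   ] q [-0.13  0.53 -0.07  1.7   0.05  0.91  0.91] gap 85.3 F [-0.2 -0.5  1.1] grip 0.0
wrist tape_mid 0.62 [ 20. 349.] 3553 ztop 26 rect [ 579.7 -202. ] [56. 57.] 8.3
t 2.87 pos [587.   83.3 149.5] yaw 64.9 z [-0.001  0.    -1.   ] q [-0.14  0.53 -0.07  1.7   0.05  0.91  0.9 ] gap 85.4 F [-0.7  1.1  0.6] grip 0.0
[0.001, 0.002, 0.395] rz -0.002 rows 2.8
--
```

View pics/w1.png

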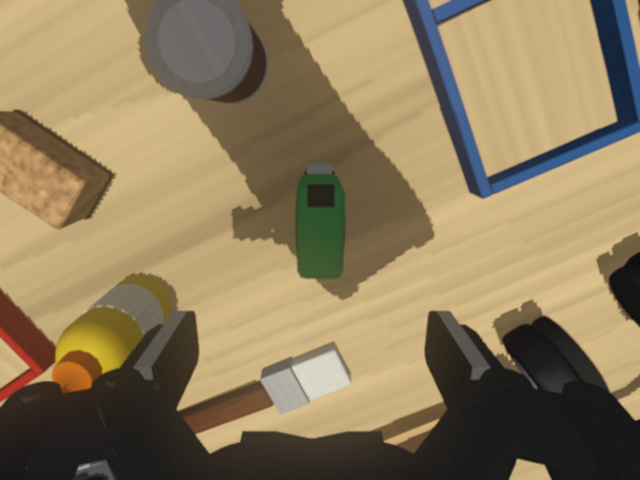

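The wrist view shows the tape centred between the fingers at (320,225), so I go down, grip and lift it.

Request:
{"api": "move_arm", "payload": {
  "steps": [
    {"delta_pos": [0,0,0.04],"rot": [0,0,0]},
    {"delta_pos": [0,0,0.12],"rot": [0,0,0]},
    {"delta_pos": [0,0,0.2],"rot": [0,0,0]},
    {"delta_pos": [0,0,0.28],"rot": [0,0,0]},
    {"delta_pos": [0,0,0.34],"rot": [0,0,0]},
    {"delta_pos": [0,0,0.375],"rot": [0,0,0]},
    {"delta_pos": [0,0,0.395],"rot": [0,0,0]},
    {"delta_pos": [0,0,0.397],"rot": [0,0,0]},
    {"delta_pos": [0,0,0.397],"rot": [0,0,0]},
    {"delta_pos": [0,0,0.397],"rot": [0,0,0]}
  ]
}}

```text
t: 3.7
eef_pos: [587.3, 84.5, 32.0]
eef_rot: [[-0.906, 0.422, 0.002], [0.422, 0.906, 0.0], [-0.001, 0.001, -1.0]]
force: [-0.1, 0.0, 0.6]
finger_gap: 85.4
gripper_force: 0.0
```

Request:
{"api": "move_arm", "payload": {
  "steps": [
    {"delta_pos": [0,0,0],"rot": [0,0,0]},
    {"delta_pos": [0,0,0],"rot": [0,0,0]},
    {"delta_pos": [0,0,0],"rot": [0,0,0]},
    {"delta_pos": [0,0,0],"rot": [0,0,0]},
    {"delta_pos": [0,0,0],"rot": [0,0,0]},
    {"delta_pos": [0,0,0],"rot": [0,0,0]},
    {"delta_pos": [0,0,0],"rot": [0,0,0]},
    {"delta_pos": [0,0,0],"rot": [0,0,0]},
    {"delta_pos": [0,0,0],"rot": [0,0,0]},
    {"delta_pos": [0,0,0],"rot": [0,0,0]}
  ],
  "fingers": 0,
  "newtons": 40
}}

```text
t: 4.53
eef_pos: [586.9, 84.0, 31.3]
eef_rot: [[-0.906, 0.423, 0.001], [0.423, 0.906, -0.0], [-0.001, 0.0, -1.0]]
force: [-0.2, -0.4, 4.0]
finger_gap: 29.4
gripper_force: 41.1
```

Request:
{"api": "move_arm", "payload": {
  "steps": [
    {"delta_pos": [0,0,-0.04],"rot": [0,0,0]},
    {"delta_pos": [0,0,-0.12],"rot": [0,0,0]},
    {"delta_pos": [0,0,-0.2],"rot": [0,0,0]},
    {"delta_pos": [0.03,0.04,-0.27],"rot": [0,0,0]},
    {"delta_pos": [0.09,0.13,-0.297],"rot": [0,0,0]},
    {"delta_pos": [0.15,0.22,-0.297],"rot": [0,0,0]},
    {"delta_pos": [0.21,0.31,-0.297],"rot": [0,0,0]},
    {"delta_pos": [0.27,0.4,-0.297],"rot": [0,0,0]},
    {"delta_pos": [0.31,0.455,-0.297],"rot": [0,0,0]},
    {"delta_pos": [0.324,0.476,-0.297],"rot": [0,0,0]}
  ]
}}

```text
t: 5.37
eef_pos: [556.5, 259.8, 119.2]
eef_rot: [[-0.909, 0.417, -0.002], [0.417, 0.909, 0.002], [0.003, 0.001, -1.0]]
force: [-1.1, 0.6, -3.0]
finger_gap: 29.3
gripper_force: 40.2
```

Request:
{"api": "move_arm", "payload": {
  "steps": [
    {"delta_pos": [0,0,0],"rot": [0,0,0]},
    {"delta_pos": [0,0,0.03],"rot": [0,0,0]},
    {"delta_pos": [0,0,0.08],"rot": [0,0,0]},
    {"delta_pos": [0,0,0.13],"rot": [0,0,0]},
    {"delta_pos": [0,0,0.18],"rot": [0,0,0]},
    {"delta_pos": [0,0,0.22],"rot": [0,0,0]},
    {"delta_pos": [0,0,0.25],"rot": [0,0,0]},
    {"delta_pos": [0,0,0.265],"rot": [0,0,0]},
    {"delta_pos": [0,0,0.274],"rot": [0,0,0]},
    {"delta_pos": [0,0,0.274],"rot": [0,0,0]}
  ]
}}

```text
t: 6.2
eef_pos: [559.2, 253.3, 37.8]
eef_rot: [[-0.906, 0.424, -0.0], [0.424, 0.906, -0.001], [-0.0, -0.001, -1.0]]
force: [-0.4, -0.3, -3.6]
finger_gap: 29.2
gripper_force: 40.2
```

Request:
{"api": "move_arm", "payload": {
  "steps": [
    {"delta_pos": [0,0,0.003],"rot": [0,0,0]},
    {"delta_pos": [0,0,0.003],"rot": [0,0,0]},
    {"delta_pos": [0,0,0.003],"rot": [0,0,0]},
    {"delta_pos": [0,0,0.003],"rot": [0,0,0]},
    {"delta_pos": [0,0,0.003],"rot": [0,0,0]},
    {"delta_pos": [0,0,0.003],"rot": [0,0,0]},
    {"delta_pos": [0,0,0],"rot": [0,0,0]},
    {"delta_pos": [0,0,0],"rot": [0,0,0]},
    {"delta_pos": [0,0,0],"rot": [0,0,0]},
    {"delta_pos": [0,0,0],"rot": [0,0,0]}
  ],
  "fingers": 0.9
}}

```text
t: 7.03
eef_pos: [558.9, 254.6, 37.8]
eef_rot: [[-0.906, 0.423, -0.0], [0.423, 0.906, -0.0], [-0.0, -0.0, -1.0]]
force: [0.5, 0.5, 0.1]
finger_gap: 76.7
gripper_force: 0.0
```

```bash
python3 - <<'E'
from h import *
plan([(559,254.5,200,65),(593,0,220,65)],[(593,-78,180,65)],[(593,-78,51,65)],[(593,-78,150,65),(560,150,150,65)],[(441.2,256,150,75)],[(441.2,256,57.5,75)])
E
```

```text
t 7.03 pos [558.9 254.6  37.8] yaw 65.0 z [-0. -0. -1.] q [-0.43  0.69 -0.06  1.75  0.06  0.7   0.61] gap 76.7 F [0.5 0.5 0.1] grip 0.0
[-0.001, -0.0, -0.541] rz -0.0 rows 3.9
[-0.462, -0.721, -0.607] rz -0.0 rows 7.6
--
[-0.11, -0.236, 0.133] rz 0.0 rows 2.1
--
[0.0, 0.0, 0.43] rz 0.0 rows 3.1
--
[0.0, 0.0, -0.33] rz 0.0 rows 2.4
[0.421, 0.642, -0.33] rz 0.0 rows 6.0
--
[0.508, 0.153, -0.0] rz -0.111 rows 3.8
--
[0.0, 0.0, 0.308] rz 0.0 rows 2.2
--
```

Request:
{"api": "move_arm", "payload": {
  "steps": [
    {"delta_pos": [0,0,-0.06],"rot": [0,0,0]},
    {"delta_pos": [0,0,-0.18],"rot": [0,0,0]},
    {"delta_pos": [-0.02,-0.03,-0.3],"rot": [0,0,0]},
    {"delta_pos": [-0.06,-0.09,-0.4],"rot": [0,0,0]},
    {"delta_pos": [-0.12,-0.19,-0.47],"rot": [0,0,0]},
    {"delta_pos": [-0.19,-0.3,-0.53],"rot": [0,0,0]},
    {"delta_pos": [-0.26,-0.41,-0.58],"rot": [0,0,0]},
    {"delta_pos": [-0.33,-0.52,-0.6],"rot": [0,0,0]},
    {"delta_pos": [-0.4,-0.63,-0.607],"rot": [0,0,0]},
    {"delta_pos": [-0.462,-0.721,-0.607],"rot": [0,0,0]}
  ],
  "fingers": 1
}}

```text
t: 7.87
eef_pos: [593.3, -3.5, 221.1]
eef_rot: [[-0.905, 0.424, 0.002], [0.424, 0.905, -0.001], [-0.002, -0.0, -1.0]]
force: [1.7, -0.3, -0.6]
finger_gap: 85.5
gripper_force: 0.0
```

Request:
{"api": "move_arm", "payload": {
  "steps": [
    {"delta_pos": [-0.05,-0.1,0],"rot": [0,0,0]},
    {"delta_pos": [-0.09,-0.19,0.05],"rot": [0,0,0]},
    {"delta_pos": [-0.11,-0.236,0.1],"rot": [0,0,0]},
    {"delta_pos": [-0.11,-0.236,0.133],"rot": [0,0,0]},
    {"delta_pos": [-0.11,-0.236,0.133],"rot": [0,0,0]},
    {"delta_pos": [-0.11,-0.236,0.18],"rot": [0,0,0]},
    {"delta_pos": [-0.11,-0.236,0.25],"rot": [0,0,0]},
    {"delta_pos": [-0.11,-0.236,0.33],"rot": [0,0,0]},
    {"delta_pos": [-0.11,-0.236,0.41],"rot": [0,0,0]},
    {"delta_pos": [-0.11,-0.236,0.47],"rot": [0,0,0]}
  ]
}}

```text
t: 8.7
eef_pos: [593.0, -75.6, 77.9]
eef_rot: [[-0.907, 0.42, -0.0], [0.42, 0.907, 0.001], [0.001, 0.001, -1.0]]
force: [-0.0, 0.4, -0.1]
finger_gap: 85.3
gripper_force: 0.0
```

Request:
{"api": "move_arm", "payload": {
  "steps": [
    {"delta_pos": [0,0,0.05],"rot": [0,0,0]},
    {"delta_pos": [0,0,0.08],"rot": [0,0,0]},
    {"delta_pos": [0,0,0.093],"rot": [0,0,0]},
    {"delta_pos": [0,0,0.093],"rot": [0,0,0]},
    {"delta_pos": [0,0,0.093],"rot": [0,0,0]},
    {"delta_pos": [0,0,0.093],"rot": [0,0,0]},
    {"delta_pos": [0,0,0.093],"rot": [0,0,0]},
    {"delta_pos": [0,0,0.093],"rot": [0,0,0]},
    {"delta_pos": [0,0,0.093],"rot": [0,0,0]},
    {"delta_pos": [0,0,0.093],"rot": [0,0,0]}
  ]
}}

```text
t: 9.53
eef_pos: [593.2, -78.2, 51.3]
eef_rot: [[-0.906, 0.423, 0.0], [0.423, 0.906, -0.0], [-0.0, 0.0, -1.0]]
force: [0.9, -0.1, 0.3]
finger_gap: 85.4
gripper_force: 0.0
```

Request:
{"api": "move_arm", "payload": {
  "steps": [
    {"delta_pos": [0,0,0],"rot": [0,0,0]},
    {"delta_pos": [0,0,0],"rot": [0,0,0]},
    {"delta_pos": [0,0,0],"rot": [0,0,0]},
    {"delta_pos": [0,0,0],"rot": [0,0,0]},
    {"delta_pos": [0,0,0],"rot": [0,0,0]},
    {"delta_pos": [0,0,0],"rot": [0,0,0]},
    {"delta_pos": [0,0,0],"rot": [0,0,0]},
    {"delta_pos": [0,0,0],"rot": [0,0,0]},
    {"delta_pos": [0,0,0],"rot": [0,0,0]},
    {"delta_pos": [0,0,0],"rot": [0,0,0]}
  ],
  "fingers": 0,
  "newtons": 40
}}

```text
t: 10.37
eef_pos: [593.2, -78.4, 51.2]
eef_rot: [[-0.906, 0.423, 0.0], [0.423, 0.906, -0.0], [-0.0, -0.0, -1.0]]
force: [0.1, -0.2, 3.8]
finger_gap: 46.7
gripper_force: 41.6
```

Request:
{"api": "move_arm", "payload": {
  "steps": [
    {"delta_pos": [0,0,-0.03],"rot": [0,0,0]},
    {"delta_pos": [0,0,-0.1],"rot": [0,0,0]},
    {"delta_pos": [0,0,-0.19],"rot": [0,0,0]},
    {"delta_pos": [0.02,0.03,-0.27],"rot": [0,0,0]},
    {"delta_pos": [0.07,0.11,-0.32],"rot": [0,0,0]},
    {"delta_pos": [0.13,0.2,-0.33],"rot": [0,0,0]},
    {"delta_pos": [0.2,0.3,-0.33],"rot": [0,0,0]},
    {"delta_pos": [0.27,0.41,-0.33],"rot": [0,0,0]},
    {"delta_pos": [0.34,0.52,-0.33],"rot": [0,0,0]},
    {"delta_pos": [0.421,0.642,-0.33],"rot": [0,0,0]}
  ]
}}

```text
t: 11.2
eef_pos: [559.6, 148.7, 150.3]
eef_rot: [[-0.906, 0.424, -0.0], [0.424, 0.906, -0.0], [0.0, -0.0, -1.0]]
force: [1.1, -0.0, -0.8]
finger_gap: 46.9
gripper_force: 41.5
```

Request:
{"api": "move_arm", "payload": {
  "steps": [
    {"delta_pos": [0.08,0.07,0],"rot": [0,0,-0.02]},
    {"delta_pos": [0.17,0.1,0],"rot": [0,0,-0.04]},
    {"delta_pos": [0.26,0.12,0],"rot": [0,0,-0.06]},
    {"delta_pos": [0.35,0.14,0],"rot": [0,0,-0.08]},
    {"delta_pos": [0.43,0.15,0],"rot": [0,0,-0.1]},
    {"delta_pos": [0.48,0.153,0],"rot": [0,0,-0.111]},
    {"delta_pos": [0.508,0.153,0],"rot": [0,0,-0.111]},
    {"delta_pos": [0.508,0.153,0],"rot": [0,0,-0.111]},
    {"delta_pos": [0.508,0.153,0.03],"rot": [0,0,-0.111]},
    {"delta_pos": [0.508,0.153,0.08],"rot": [0,0,-0.111]}
  ]
}}

```text
t: 12.03
eef_pos: [444.0, 253.0, 126.6]
eef_rot: [[-0.965, 0.262, 0.004], [0.262, 0.965, 0.001], [-0.003, 0.002, -1.0]]
force: [0.1, -0.6, -0.6]
finger_gap: 46.8
gripper_force: 41.5
```

Request:
{"api": "move_arm", "payload": {
  "steps": [
    {"delta_pos": [0,0,0.06],"rot": [0,0,0]},
    {"delta_pos": [0,0,0.11],"rot": [0,0,0]},
    {"delta_pos": [0,0,0.15],"rot": [0,0,0]},
    {"delta_pos": [0,0,0.185],"rot": [0,0,0]},
    {"delta_pos": [0,0,0.21],"rot": [0,0,0]},
    {"delta_pos": [0,0,0.223],"rot": [0,0,0]},
    {"delta_pos": [0,0,0.228],"rot": [0,0,0]},
    {"delta_pos": [0,0,0.229],"rot": [0,0,0]},
    {"delta_pos": [0,0,0.229],"rot": [0,0,0]},
    {"delta_pos": [0,0,0.229],"rot": [0,0,0]}
  ]
}}

```text
t: 12.87
eef_pos: [442.1, 253.6, 57.5]
eef_rot: [[-0.966, 0.26, 0.001], [0.26, 0.966, 0.0], [-0.001, 0.001, -1.0]]
force: [-0.1, -0.9, -1.9]
finger_gap: 46.7
gripper_force: 41.6
```

```bash
python3 - <<'E'
from h import *
f=grab_frame("scene"); cv2.imwrite("pics/s1.png",cv2.resize(f["img"][60:260,290:490,::-1],(600,600)))
plan()
E
```

```text
t 12.92 pos [442.  253.6  57.5] yaw 75.0 z [ 0.001  0.    -1.   ] q [-0.51  0.55 -0.09  2.02  0.08  0.58  0.65] gap 46.5 F [ 0.5 -0.3 -1.3] grip 41.6
```

View pics/s1.png

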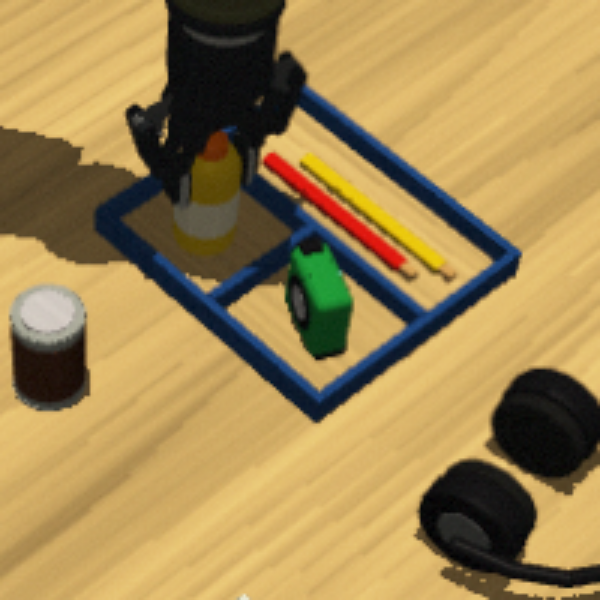

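The glue stands upright in the near compartment (crop 205,200), and the tape is in the far one (320,300). I open the fingers and move on to the tin.

Request:
{"api": "move_arm", "payload": {
  "steps": [
    {"delta_pos": [0,0,0.002],"rot": [0,0,0]},
    {"delta_pos": [0,0,0.002],"rot": [0,0,0]},
    {"delta_pos": [0,0,0.002],"rot": [0,0,0]},
    {"delta_pos": [0,0,0.002],"rot": [0,0,0]},
    {"delta_pos": [0,0,0.002],"rot": [0,0,0]},
    {"delta_pos": [0,0,0],"rot": [0,0,0]},
    {"delta_pos": [0,0,0],"rot": [0,0,0]},
    {"delta_pos": [0,0,0],"rot": [0,0,0]},
    {"delta_pos": [0,0,0],"rot": [0,0,0]},
    {"delta_pos": [0,0,0],"rot": [0,0,0]}
  ],
  "fingers": 1
}}

```text
t: 13.75
eef_pos: [441.6, 253.5, 57.3]
eef_rot: [[-0.966, 0.259, 0.0], [0.259, 0.966, -0.0], [-0.0, -0.0, -1.0]]
force: [0.5, 0.3, 1.4]
finger_gap: 85.4
gripper_force: 0.0
```

```bash
python3 - <<'E'
from h import *
plan([(442,253.6,220,75),(465.4,73.7,180,75)],[(465.4,73.7,30,75)],[(465.4,73.7,150,75),(515,-130,150,75)],[(567.2,-337.5,120,98.7)],[(567.2,-337.5,36.7,98.7)])
E
```

```text
t 13.75 pos [441.6 253.5  57.3] yaw 75.0 z [ 0. -0. -1.] q [-0.51  0.55 -0.09  2.02  0.08  0.58  0.65] gap 85.4 F [0.5 0.3 1.4] grip 0.0
[-0.001, 0.0, -0.542] rz -0.0 rows 3.9
[-0.232, -0.558, -0.409] rz -0.0 rows 5.3
--
[0.0, 0.0, 0.5] rz 0.0 rows 3.6
--
[0.0, 0.0, -0.4] rz 0.0 rows 2.9
[-0.335, -0.613, -0.4] rz 0.0 rows 5.8
--
[-0.347, -0.623, 0.1] rz -0.263 rows 5.2
--
[0.0, 0.0, 0.278] rz -0.0 rows 2.0
--
```

Request:
{"api": "move_arm", "payload": {
  "steps": [
    {"delta_pos": [0,0,-0.06],"rot": [0,0,0]},
    {"delta_pos": [0,0,-0.18],"rot": [0,0,0]},
    {"delta_pos": [0,0,-0.31],"rot": [0,0,0]},
    {"delta_pos": [-0.01,-0.02,-0.43],"rot": [0,0,0]},
    {"delta_pos": [-0.04,-0.09,-0.5],"rot": [0,0,0]},
    {"delta_pos": [-0.08,-0.2,-0.52],"rot": [0,0,0]},
    {"delta_pos": [-0.13,-0.32,-0.5],"rot": [0,0,0]},
    {"delta_pos": [-0.18,-0.44,-0.47],"rot": [0,0,0]},
    {"delta_pos": [-0.22,-0.53,-0.43],"rot": [0,0,0]},
    {"delta_pos": [-0.232,-0.558,-0.409],"rot": [0,0,0]}
  ]
}}

```text
t: 14.58
eef_pos: [465.4, 68.3, 179.3]
eef_rot: [[-0.964, 0.265, -0.0], [0.265, 0.964, -0.003], [-0.0, -0.003, -1.0]]
force: [-0.7, -0.9, 0.1]
finger_gap: 85.5
gripper_force: 0.0
```

Request:
{"api": "move_arm", "payload": {
  "steps": [
    {"delta_pos": [0,0,0.01],"rot": [0,0,0]},
    {"delta_pos": [0,0,0.05],"rot": [0,0,0]},
    {"delta_pos": [0,0,0.12],"rot": [0,0,0]},
    {"delta_pos": [0,0,0.2],"rot": [0,0,0]},
    {"delta_pos": [0,0,0.28],"rot": [0,0,0]},
    {"delta_pos": [0,0,0.36],"rot": [0,0,0]},
    {"delta_pos": [0,0,0.43],"rot": [0,0,0]},
    {"delta_pos": [0,0,0.48],"rot": [0,0,0]},
    {"delta_pos": [0,0,0.5],"rot": [0,0,0]},
    {"delta_pos": [0,0,0.5],"rot": [0,0,0]}
  ]
}}

```text
t: 15.42
eef_pos: [464.7, 75.4, 28.9]
eef_rot: [[-0.966, 0.257, -0.002], [0.257, 0.966, 0.0], [0.002, -0.0, -1.0]]
force: [0.8, 0.2, 0.5]
finger_gap: 85.6
gripper_force: 0.0
```

Request:
{"api": "move_arm", "payload": {
  "steps": [
    {"delta_pos": [0,0,0],"rot": [0,0,0]},
    {"delta_pos": [0,0,0],"rot": [0,0,0]},
    {"delta_pos": [0,0,0],"rot": [0,0,0]},
    {"delta_pos": [0,0,0],"rot": [0,0,0]},
    {"delta_pos": [0,0,0],"rot": [0,0,0]},
    {"delta_pos": [0,0,0],"rot": [0,0,0]},
    {"delta_pos": [0,0,0],"rot": [0,0,0]},
    {"delta_pos": [0,0,0],"rot": [0,0,0]},
    {"delta_pos": [0,0,0],"rot": [0,0,0]},
    {"delta_pos": [0,0,0],"rot": [0,0,0]}
  ],
  "fingers": 0,
  "newtons": 40
}}

```text
t: 16.25
eef_pos: [466.2, 74.1, 31.1]
eef_rot: [[-0.966, 0.259, 0.002], [0.259, 0.966, 0.001], [-0.002, 0.001, -1.0]]
force: [-1.7, 0.9, 7.0]
finger_gap: 51.2
gripper_force: 41.1
```

Request:
{"api": "move_arm", "payload": {
  "steps": [
    {"delta_pos": [0,0,-0.03],"rot": [0,0,0]},
    {"delta_pos": [0,0,-0.1],"rot": [0,0,0]},
    {"delta_pos": [0,0,-0.19],"rot": [0,0,0]},
    {"delta_pos": [-0.02,-0.03,-0.28],"rot": [0,0,0]},
    {"delta_pos": [-0.06,-0.11,-0.36],"rot": [0,0,0]},
    {"delta_pos": [-0.11,-0.2,-0.4],"rot": [0,0,0]},
    {"delta_pos": [-0.16,-0.3,-0.4],"rot": [0,0,0]},
    {"delta_pos": [-0.22,-0.4,-0.4],"rot": [0,0,0]},
    {"delta_pos": [-0.28,-0.51,-0.4],"rot": [0,0,0]},
    {"delta_pos": [-0.335,-0.613,-0.4],"rot": [0,0,0]}
  ]
}}

```text
t: 17.08
eef_pos: [514.8, -131.9, 151.0]
eef_rot: [[-0.966, 0.259, 0.001], [0.259, 0.966, -0.0], [-0.001, -0.0, -1.0]]
force: [-0.4, 0.1, -2.6]
finger_gap: 50.9
gripper_force: 42.5
```

Request:
{"api": "move_arm", "payload": {
  "steps": [
    {"delta_pos": [-0.055,-0.1,0],"rot": [0,0,-0.03]},
    {"delta_pos": [-0.11,-0.2,0],"rot": [0,0,-0.07]},
    {"delta_pos": [-0.165,-0.3,0],"rot": [0,0,-0.12]},
    {"delta_pos": [-0.22,-0.4,0],"rot": [0,0,-0.17]},
    {"delta_pos": [-0.27,-0.49,0.01],"rot": [0,0,-0.22]},
    {"delta_pos": [-0.31,-0.56,0.03],"rot": [0,0,-0.25]},
    {"delta_pos": [-0.335,-0.6,0.06],"rot": [0,0,-0.263]},
    {"delta_pos": [-0.347,-0.623,0.09],"rot": [0,0,-0.263]},
    {"delta_pos": [-0.347,-0.623,0.1],"rot": [0,0,-0.263]},
    {"delta_pos": [-0.347,-0.623,0.1],"rot": [0,0,-0.263]}
  ]
}}

```text
t: 17.92
eef_pos: [566.0, -336.1, 118.9]
eef_rot: [[-0.989, -0.15, -0.002], [-0.15, 0.989, 0.002], [0.002, 0.002, -1.0]]
force: [0.7, 0.8, -1.9]
finger_gap: 51.2
gripper_force: 42.6
```

Request:
{"api": "move_arm", "payload": {
  "steps": [
    {"delta_pos": [0,0,0.01],"rot": [0,0,0]},
    {"delta_pos": [0,0,0.05],"rot": [0,0,0]},
    {"delta_pos": [0,0,0.1],"rot": [0,0,0]},
    {"delta_pos": [0,0,0.15],"rot": [0,0,0]},
    {"delta_pos": [0,0,0.2],"rot": [0,0,0]},
    {"delta_pos": [0,0,0.24],"rot": [0,0,0]},
    {"delta_pos": [0,0,0.265],"rot": [0,0,0]},
    {"delta_pos": [0,0,0.275],"rot": [0,0,0]},
    {"delta_pos": [0,0,0.275],"rot": [0,0,0]},
    {"delta_pos": [0,0,0.275],"rot": [0,0,0]}
  ]
}}

```text
t: 18.75
eef_pos: [567.4, -337.1, 37.9]
eef_rot: [[-0.989, -0.151, 0.001], [-0.151, 0.989, -0.0], [-0.001, -0.0, -1.0]]
force: [0.6, -0.1, -2.0]
finger_gap: 51.3
gripper_force: 42.8
```

```bash
python3 - <<'E'
from h import *
f=grab_frame("scene"); cv2.imwrite("pics/s2.png",cv2.resize(f["img"][180:380,70:270,::-1],(600,600)))
plan()
E
```

```text
t 18.8 pos [ 567.4 -337.3   37.9] yaw 98.7 z [ 0.001 -0.    -1.   ] q [ 0.57  0.74 -0.12  1.62  0.12  0.78  2.12] gap 51.2 F [-0.1 -0.  -2.1] grip 42.8
```

View pics/s2.png

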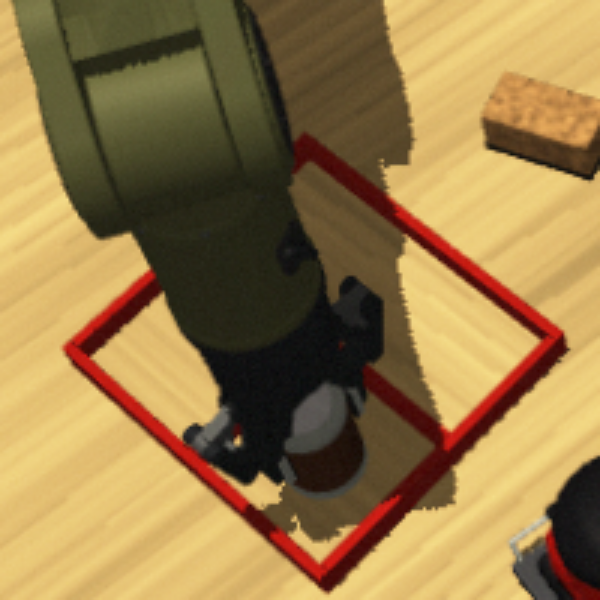

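The tin hangs upright just over the far compartment's floor (crop 325,450). I release it and go to the block.

Request:
{"api": "move_arm", "payload": {
  "steps": [
    {"delta_pos": [0,0,0.003],"rot": [0,0,0]},
    {"delta_pos": [0,0,0.003],"rot": [0,0,0]},
    {"delta_pos": [0,0,0.003],"rot": [0,0,0]},
    {"delta_pos": [0,0,0.003],"rot": [0,0,0]},
    {"delta_pos": [0,0,0.003],"rot": [0,0,0]},
    {"delta_pos": [0,0,0.003],"rot": [0,0,0]},
    {"delta_pos": [0,0,0],"rot": [0,0,0]},
    {"delta_pos": [0,0,0],"rot": [0,0,0]},
    {"delta_pos": [0,0,0],"rot": [0,0,0]},
    {"delta_pos": [0,0,0],"rot": [0,0,0]}
  ],
  "fingers": 0.95
}}

```text
t: 19.63
eef_pos: [567.0, -337.3, 37.5]
eef_rot: [[-0.989, -0.15, 0.0], [-0.15, 0.989, -0.0], [-0.0, -0.0, -1.0]]
force: [-0.3, -0.4, 0.2]
finger_gap: 81.2
gripper_force: 0.0
```

```bash
python3 - <<'E'
from h import *
look("top","block_mid")
look("scene","block_mid")
plan([(567.4,-337.3,160,98.7),(469.6,-78,140,118.7)],[(469.6,-78,17,118.7)],[(469.6,-78,90,118.7),(450.6,-355.4,100,98.7)],[(450.6,-355.4,24,98.7)])
E
```

```text
top block_mid 0.61 [367. 319.] 793 ztop 43 rect [469.6 -77.3] [78. 42.] 28.6
scene block_mid 0.79 [253. 221.] 1120 ztop 43 rect [469.3 -79.7] [81. 45.] 27.4
t 19.83 pos [ 567.  -337.3   37.5] yaw 98.7 z [-0. -0. -1.] q [ 0.57  0.75 -0.12  1.62  0.12  0.78  2.12] gap 81.2 F [ 0.4 -0.6  0.7] grip 0.0
[-0.001, -0.0, -0.408] rz -0.001 rows 2.9
[0.191, 0.903, -0.342] rz -0.223 rows 7.1
--
[0.0, 0.0, 0.41] rz -0.0 rows 2.9
--
[0.0, 0.0, -0.243] rz -0.0 rows 1.8
[0.5, -0.781, -0.277] rz 0.222 rows 7.0
--
[0.0, 0.0, 0.253] rz -0.0 rows 1.8
--
```

Request:
{"api": "move_arm", "payload": {
  "steps": [
    {"delta_pos": [0,0,-0.06],"rot": [0,0,0]},
    {"delta_pos": [0,0,-0.18],"rot": [0,0,0]},
    {"delta_pos": [0,0.01,-0.3],"rot": [0,0,0]},
    {"delta_pos": [0.01,0.06,-0.38],"rot": [0,0,-0.03]},
    {"delta_pos": [0.04,0.17,-0.4],"rot": [0,0,-0.07]},
    {"delta_pos": [0.07,0.3,-0.4],"rot": [0,0,-0.11]},
    {"delta_pos": [0.1,0.43,-0.39],"rot": [0,0,-0.15]},
    {"delta_pos": [0.12,0.56,-0.37],"rot": [0,0,-0.19]},
    {"delta_pos": [0.15,0.69,-0.35],"rot": [0,0,-0.222]},
    {"delta_pos": [0.17,0.8,-0.342],"rot": [0,0,-0.222]}
  ],
  "fingers": 1
}}

```text
t: 20.67
eef_pos: [478.7, -105.3, 139.8]
eef_rot: [[-0.876, -0.483, -0.001], [-0.483, 0.876, 0.001], [0.0, 0.001, -1.0]]
force: [-0.1, 0.2, -0.3]
finger_gap: 85.2
gripper_force: 0.0
```

```bash
python3 - <<'E'
from h import *
grab_frame("top");grab_frame("top");grab_frame("top")
plan([(469.6,-78,140,118.6),(469.6,-78,17,118.6)])
E
```

```text
t 20.82 pos [ 479.8 -105.1  140.4] yaw 118.9 z [-0.     0.001 -1.   ] q [ 0.35  0.41 -0.26  1.97  0.14  0.78  2.09] gap 85.6 F [ 0.1 -0.8  0. ] grip 0.0
[-0.014, 0.095, 0.001] rz 0.003 rows 0.7
[-0.014, 0.095, 0.411] rz 0.003 rows 3.0
--
```

Request:
{"api": "move_arm", "payload": {
  "steps": [
    {"delta_pos": [-0.007,0.05,0],"rot": [0,0,0.003]},
    {"delta_pos": [-0.014,0.095,0.03],"rot": [0,0,0.003]},
    {"delta_pos": [-0.014,0.095,0.1],"rot": [0,0,0.003]},
    {"delta_pos": [-0.014,0.095,0.18],"rot": [0,0,0.003]},
    {"delta_pos": [-0.014,0.095,0.26],"rot": [0,0,0.003]},
    {"delta_pos": [-0.014,0.095,0.33],"rot": [0,0,0.003]},
    {"delta_pos": [-0.014,0.095,0.38],"rot": [0,0,0.003]},
    {"delta_pos": [-0.014,0.095,0.41],"rot": [0,0,0.003]},
    {"delta_pos": [-0.014,0.095,0.411],"rot": [0,0,0.003]},
    {"delta_pos": [-0.014,0.095,0.411],"rot": [0,0,0.003]}
  ]
}}

```text
t: 21.65
eef_pos: [470.8, -81.4, 16.7]
eef_rot: [[-0.88, -0.474, -0.0], [-0.474, 0.88, -0.0], [0.0, -0.0, -1.0]]
force: [-0.1, 1.0, 0.4]
finger_gap: 85.5
gripper_force: 0.0
```

Request:
{"api": "move_arm", "payload": {
  "steps": [
    {"delta_pos": [0,0,0],"rot": [0,0,0]},
    {"delta_pos": [0,0,0],"rot": [0,0,0]},
    {"delta_pos": [0,0,0],"rot": [0,0,0]},
    {"delta_pos": [0,0,0],"rot": [0,0,0]},
    {"delta_pos": [0,0,0],"rot": [0,0,0]},
    {"delta_pos": [0,0,0],"rot": [0,0,0]},
    {"delta_pos": [0,0,0],"rot": [0,0,0]},
    {"delta_pos": [0,0,0],"rot": [0,0,0]},
    {"delta_pos": [0,0,0],"rot": [0,0,0]},
    {"delta_pos": [0,0,0],"rot": [0,0,0]}
  ],
  "fingers": 0,
  "newtons": 30
}}

```text
t: 22.48
eef_pos: [471.0, -80.8, 17.6]
eef_rot: [[-0.88, -0.475, 0.001], [-0.475, 0.88, -0.0], [-0.001, -0.001, -1.0]]
force: [-1.2, -0.1, 6.1]
finger_gap: 41.2
gripper_force: 30.5
```

Request:
{"api": "move_arm", "payload": {
  "steps": [
    {"delta_pos": [0,0,-0.04],"rot": [0,0,0]},
    {"delta_pos": [0,0,-0.12],"rot": [0,0,0]},
    {"delta_pos": [0.02,-0.03,-0.21],"rot": [0,0,0.01]},
    {"delta_pos": [0.06,-0.1,-0.27],"rot": [0,0,0.03]},
    {"delta_pos": [0.13,-0.2,-0.277],"rot": [0,0,0.07]},
    {"delta_pos": [0.2,-0.31,-0.277],"rot": [0,0,0.11]},
    {"delta_pos": [0.27,-0.42,-0.277],"rot": [0,0,0.15]},
    {"delta_pos": [0.34,-0.53,-0.277],"rot": [0,0,0.19]},
    {"delta_pos": [0.41,-0.64,-0.277],"rot": [0,0,0.222]},
    {"delta_pos": [0.46,-0.72,-0.277],"rot": [0,0,0.222]}
  ]
}}

```text
t: 23.32
eef_pos: [450.4, -340.3, 100.3]
eef_rot: [[-0.99, -0.14, 0.0], [-0.14, 0.99, -0.002], [0.0, -0.002, -1.0]]
force: [0.7, 0.0, -0.9]
finger_gap: 41.5
gripper_force: 31.1
```

```bash
python3 - <<'E'
from h import *
grab_frame("top");grab_frame("top");grab_frame("top")
plan([(450.6,-355.4,100,98.7),(450.6,-355.4,23.5,98.7)])
E
```

```text
t 23.47 pos [ 450.5 -339.2   99.8] yaw 98.1 z [-0.    -0.001 -1.   ] q [ 0.7   0.55 -0.15  1.84  0.11  0.76  2.2 ] gap 41.7 F [-1.1  0.7 -0.7] grip 31.0
[0.007, -0.054, -0.001] rz -0.007 rows 0.4
[0.007, -0.054, 0.254] rz -0.007 rows 1.9
--
```

Request:
{"api": "move_arm", "payload": {
  "steps": [
    {"delta_pos": [0.007,-0.03,0],"rot": [0,0,-0.007]},
    {"delta_pos": [0.007,-0.054,0],"rot": [0,0,-0.007]},
    {"delta_pos": [0.007,-0.054,0.04],"rot": [0,0,-0.007]},
    {"delta_pos": [0.007,-0.054,0.09],"rot": [0,0,-0.007]},
    {"delta_pos": [0.007,-0.054,0.14],"rot": [0,0,-0.007]},
    {"delta_pos": [0.007,-0.054,0.19],"rot": [0,0,-0.007]},
    {"delta_pos": [0.007,-0.054,0.225],"rot": [0,0,-0.007]},
    {"delta_pos": [0.007,-0.054,0.245],"rot": [0,0,-0.007]},
    {"delta_pos": [0.007,-0.054,0.254],"rot": [0,0,-0.007]},
    {"delta_pos": [0.007,-0.054,0.254],"rot": [0,0,-0.007]}
  ]
}}

```text
t: 24.3
eef_pos: [452.2, -352.3, 24.1]
eef_rot: [[-0.988, -0.158, 0.0], [-0.158, 0.988, 0.0], [-0.0, 0.0, -1.0]]
force: [-0.9, -1.2, -0.5]
finger_gap: 41.6
gripper_force: 31.0
```

Request:
{"api": "move_arm", "payload": {
  "steps": [
    {"delta_pos": [0,0,0],"rot": [0,0,0]},
    {"delta_pos": [0,0,0],"rot": [0,0,0]},
    {"delta_pos": [0,0,0],"rot": [0,0,0]},
    {"delta_pos": [0,0,0],"rot": [0,0,0]},
    {"delta_pos": [0,0,0],"rot": [0,0,0]},
    {"delta_pos": [0,0,0],"rot": [0,0,0]},
    {"delta_pos": [0,0,0],"rot": [0,0,0]},
    {"delta_pos": [0,0,0],"rot": [0,0,0]},
    {"delta_pos": [0,0,0],"rot": [0,0,0]},
    {"delta_pos": [0,0,0],"rot": [0,0,0]}
  ],
  "fingers": 0.68
}}

```text
t: 25.13
eef_pos: [451.9, -352.7, 23.7]
eef_rot: [[-0.988, -0.157, -0.0], [-0.157, 0.988, -0.0], [0.0, -0.0, -1.0]]
force: [-0.3, -0.3, -0.9]
finger_gap: 58.3
gripper_force: 0.0
```

```bash
python3 - <<'E'
from h import *
look("top","brush_mid")
look("scene","brush_mid")
plan([(450.5,-355.4,160,98.7)],[(600,-200,180,40)],[(709.6,-38,120,-1.8)],[(709.6,-38,4,-1.8)])
E
```

```text
scene brush_mid 0.76 [352. 284.] 1205 ztop 19 rect [709.9 -36.6] [169.  42.] 89.2
t 25.33 pos [ 452.  -352.6   23.7] yaw 99.0 z [-0.  0. -1.] q [ 0.7   0.67 -0.13  1.87  0.14  0.61  2.21] gap 57.8 F [-1.1  1.1 -0.4] grip 0.0
[0.006, -0.008, -0.454] rz 0.003 rows 3.3
--
[-0.571, 0.437, -0.067] rz 0.652 rows 8.2
--
[0.179, 0.627, 0.2] rz 0.464 rows 5.8
--
[0.0, 0.0, 0.387] rz -0.0 rows 2.8
--
```

Request:
{"api": "move_arm", "payload": {
  "steps": [
    {"delta_pos": [0,0,-0.05],"rot": [0,0,0]},
    {"delta_pos": [0,0,-0.15],"rot": [0,0,0]},
    {"delta_pos": [0,0,-0.27],"rot": [0,0,0.03]},
    {"delta_pos": [-0.03,0.02,-0.38],"rot": [0,0,0.1]},
    {"delta_pos": [-0.1,0.08,-0.46],"rot": [0,0,0.17]},
    {"delta_pos": [-0.19,0.15,-0.5],"rot": [0,0,0.24]},
    {"delta_pos": [-0.28,0.22,-0.521],"rot": [0,0,0.31]},
    {"delta_pos": [-0.37,0.29,-0.521],"rot": [0,0,0.38]},
    {"delta_pos": [-0.46,0.36,-0.521],"rot": [0,0,0.45]},
    {"delta_pos": [-0.55,0.43,-0.521],"rot": [0,0,0.52]}
  ]
}}

```text
t: 26.17
eef_pos: [595.6, -198.0, 180.3]
eef_rot: [[-0.787, 0.617, 0.0], [0.617, 0.787, -0.0], [-0.0, 0.0, -1.0]]
force: [0.0, -1.2, 0.4]
finger_gap: 58.1
gripper_force: 0.0
```

```bash
python3 - <<'E'
from h import *
grab_frame("top");grab_frame("top")
plan([(709.6,-38,120,-1.8)])
E
```

```text
t 26.27 pos [ 599.1 -191.5  179.6] yaw 52.5 z [ 0.002  0.004 -1.   ] q [ 0.24  0.55  0.05  1.57 -0.04  1.02  1.22] gap 58.1 F [-0.7  1.4 -0.1] grip 0.0
[0.019, 0.63, 0.199] rz 0.604 rows 7.6
--
```

Request:
{"api": "move_arm", "payload": {
  "steps": [
    {"delta_pos": [0,0.06,0],"rot": [0,0,0.06]},
    {"delta_pos": [0,0.15,0],"rot": [0,0,0.13]},
    {"delta_pos": [0,0.24,0],"rot": [0,0,0.2]},
    {"delta_pos": [0.005,0.34,0.01],"rot": [0,0,0.27]},
    {"delta_pos": [0.01,0.43,0.03],"rot": [0,0,0.34]},
    {"delta_pos": [0.015,0.51,0.07],"rot": [0,0,0.41]},
    {"delta_pos": [0.019,0.58,0.12],"rot": [0,0,0.48]},
    {"delta_pos": [0.019,0.62,0.17],"rot": [0,0,0.55]},
    {"delta_pos": [0.019,0.63,0.199],"rot": [0,0,0.604]},
    {"delta_pos": [0.019,0.63,0.199],"rot": [0,0,0.604]}
  ]
}}

```text
t: 27.1
eef_pos: [705.0, -44.4, 117.1]
eef_rot: [[0.038, 0.999, -0.005], [0.999, -0.038, 0.001], [0.001, -0.005, -1.0]]
force: [-0.7, 1.1, -1.2]
finger_gap: 58.4
gripper_force: 0.0
```

```bash
python3 - <<'E'
from h import *
grab_frame("top")
f=grab_frame("wrist");save(f,"w2.png")
look("wrist","brush_mid",6)
plan([(709.6,-38,4,-1.2)])
E
```

```text
wrist brush_mid 0.67 [320. 176.] 11300 ztop 17 rect [708.8 -35.1] [167.  40.] 89.1
t 27.3 pos [706.  -48.  121.3] yaw -2.1 z [ 0.001 -0.001 -1.   ] q [-0.12  0.74  0.3   1.4  -0.23  1.04  0.18] gap 58.2 F [-0.7 -0.1  0.1] grip 0.0
[0.034, 0.011, 0.391] rz -0.01 rows 2.8
--
```

View pics/w2.png

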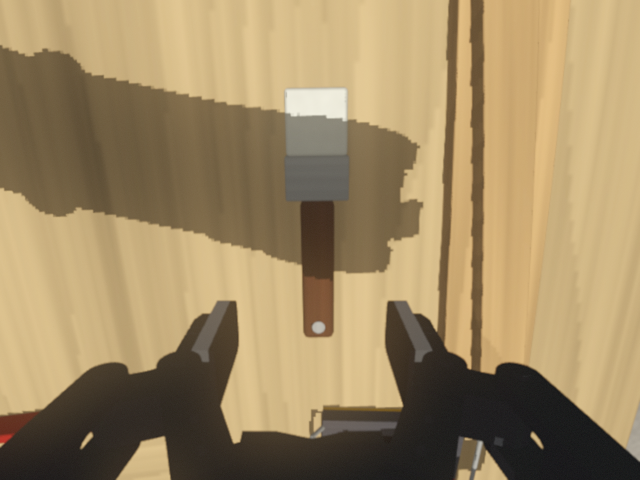

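The wrist view shows the brush lined up with the fingers: handle at column 318, ferrule and bristles farther up. I go down and grip the handle.

Request:
{"api": "move_arm", "payload": {
  "steps": [
    {"delta_pos": [0.02,0.006,0.01],"rot": [0,0,-0.01]},
    {"delta_pos": [0.034,0.01,0.05],"rot": [0,0,-0.01]},
    {"delta_pos": [0.034,0.01,0.11],"rot": [0,0,-0.01]},
    {"delta_pos": [0.034,0.01,0.18],"rot": [0,0,-0.01]},
    {"delta_pos": [0.034,0.01,0.25],"rot": [0,0,-0.01]},
    {"delta_pos": [0.034,0.01,0.31],"rot": [0,0,-0.01]},
    {"delta_pos": [0.034,0.01,0.35],"rot": [0,0,-0.01]},
    {"delta_pos": [0.034,0.01,0.375],"rot": [0,0,-0.01]},
    {"delta_pos": [0.034,0.01,0.385],"rot": [0,0,-0.01]},
    {"delta_pos": [0.034,0.01,0.385],"rot": [0,0,-0.01]}
  ]
}}

```text
t: 28.13
eef_pos: [709.3, -36.4, 4.4]
eef_rot: [[0.022, 1.0, -0.0], [1.0, -0.022, 0.0], [0.0, -0.0, -1.0]]
force: [-0.8, -0.5, -0.5]
finger_gap: 58.4
gripper_force: 0.0
```

```bash
python3 - <<'E'
from h import *
plan([(709.3,-38,3.5,-1.2)])
E
```

```text
t 28.13 pos [709.3 -36.4   4.4] yaw -1.2 z [-0.  0. -1.] q [-0.12  0.86  0.26  1.49 -0.27  0.83  0.21] gap 58.4 F [-0.8 -0.5 -0.5] grip 0.0
[-0.005, 0.0, 0.003] rz -0.0 rows 0.0
--
```

Request:
{"api": "move_arm", "payload": {
  "steps": [
    {"delta_pos": [-0.006,0,0.003],"rot": [0,0,0]},
    {"delta_pos": [-0.006,0,0.003],"rot": [0,0,0]},
    {"delta_pos": [-0.006,0,0.003],"rot": [0,0,0]},
    {"delta_pos": [-0.006,0,0.003],"rot": [0,0,0]},
    {"delta_pos": [-0.006,0,0.003],"rot": [0,0,0]},
    {"delta_pos": [-0.006,0,0.003],"rot": [0,0,0]},
    {"delta_pos": [-0.006,0,0.003],"rot": [0,0,0]},
    {"delta_pos": [-0.006,0,0.003],"rot": [0,0,0]},
    {"delta_pos": [-0.006,0,0.003],"rot": [0,0,0]},
    {"delta_pos": [-0.006,0,0.003],"rot": [0,0,0]}
  ],
  "fingers": 0,
  "newtons": 40
}}

```text
t: 28.97
eef_pos: [710.1, -38.5, 5.1]
eef_rot: [[0.022, 1.0, 0.002], [1.0, -0.022, -0.0], [-0.0, 0.002, -1.0]]
force: [-0.5, -1.1, 6.0]
finger_gap: 21.1
gripper_force: 40.3
```

```bash
python3 - <<'E'
from h import *
# brush mid is 2.6 mm from TCP toward bristles; tray long centre (493,-242), bristles will point along 8.7 deg
plan([(709.3,-38,110,-1.2),(600,-140,150,-35)],[(490.4,-242.5,110,-81.3)],[(490.4,-242.5,10,-81.3)])
E
```

```text
t 28.97 pos [710.1 -38.5   5.1] yaw -1.3 z [ 0.002 -0.    -1.   ] q [-0.12  0.86  0.26  1.48 -0.27  0.83  0.21] gap 21.1 F [-0.5 -1.1  6. ] grip 40.3
[0.002, -0.003, -0.35] rz -0.001 rows 2.5
[-0.346, -0.36, -0.483] rz 0.375 rows 5.0
--
[-0.489, -0.103, 0.133] rz 0.514 rows 6.5
--
[0.0, 0.0, 0.333] rz -0.0 rows 2.4
--
```

Request:
{"api": "move_arm", "payload": {
  "steps": [
    {"delta_pos": [0,0,-0.03],"rot": [0,0,0]},
    {"delta_pos": [0,0,-0.1],"rot": [0,0,0]},
    {"delta_pos": [0,0,-0.19],"rot": [0,0,0]},
    {"delta_pos": [-0.01,-0.02,-0.28],"rot": [0,0,0]},
    {"delta_pos": [-0.05,-0.06,-0.36],"rot": [0,0,0.03]},
    {"delta_pos": [-0.1,-0.12,-0.42],"rot": [0,0,0.09]},
    {"delta_pos": [-0.16,-0.18,-0.46],"rot": [0,0,0.16]},
    {"delta_pos": [-0.22,-0.24,-0.483],"rot": [0,0,0.23]},
    {"delta_pos": [-0.28,-0.3,-0.483],"rot": [0,0,0.3]},
    {"delta_pos": [-0.346,-0.36,-0.483],"rot": [0,0,0.375]}
  ]
}}

```text
t: 29.8
eef_pos: [598.4, -139.8, 150.0]
eef_rot: [[0.577, 0.817, 0.002], [0.817, -0.577, 0.001], [0.001, 0.001, -1.0]]
force: [-0.1, -0.3, -0.1]
finger_gap: 20.9
gripper_force: 39.5
```

Request:
{"api": "move_arm", "payload": {
  "steps": [
    {"delta_pos": [-0.06,-0.015,0],"rot": [0,0,0.07]},
    {"delta_pos": [-0.12,-0.03,0],"rot": [0,0,0.14]},
    {"delta_pos": [-0.19,-0.04,0.01],"rot": [0,0,0.21]},
    {"delta_pos": [-0.26,-0.055,0.03],"rot": [0,0,0.28]},
    {"delta_pos": [-0.33,-0.07,0.05],"rot": [0,0,0.35]},
    {"delta_pos": [-0.39,-0.08,0.08],"rot": [0,0,0.41]},
    {"delta_pos": [-0.44,-0.09,0.1],"rot": [0,0,0.46]},
    {"delta_pos": [-0.475,-0.1,0.12],"rot": [0,0,0.5]},
    {"delta_pos": [-0.489,-0.103,0.133],"rot": [0,0,0.514]},
    {"delta_pos": [-0.489,-0.103,0.133],"rot": [0,0,0.514]}
  ]
}}

```text
t: 30.63
eef_pos: [488.9, -242.3, 108.4]
eef_rot: [[0.989, 0.151, -0.001], [0.151, -0.989, 0.001], [-0.001, -0.001, -1.0]]
force: [0.3, 0.6, -0.8]
finger_gap: 21.3
gripper_force: 39.5
```

```bash
python3 - <<'E'
from h import *
f=grab_frame("scene");grab_frame("top"); cv2.imwrite("pics/s3.png",cv2.resize(f["img"][180:380,70:270,::-1],(600,600)))
look("scene","brush_mid",12)
plan([(490.4,-242.5,11.5,-81.3)])
E
```

```text
scene brush_mid 0.82 [204. 265.] 940 ztop 122 rect [ 512.3 -238.8] [136.  41.] 8.8
t 30.83 pos [ 490.8 -241.3  109.1] yaw -81.1 z [ 0.001  0.    -1.   ] q [-0.01  0.61  0.67  1.88 -0.5   0.83 -0.49] gap 21.0 F [0.3 0.5 0. ] grip 39.5
[-0.002, 0.004, 0.325] rz 0.002 rows 2.3
--
```

View pics/s3.png

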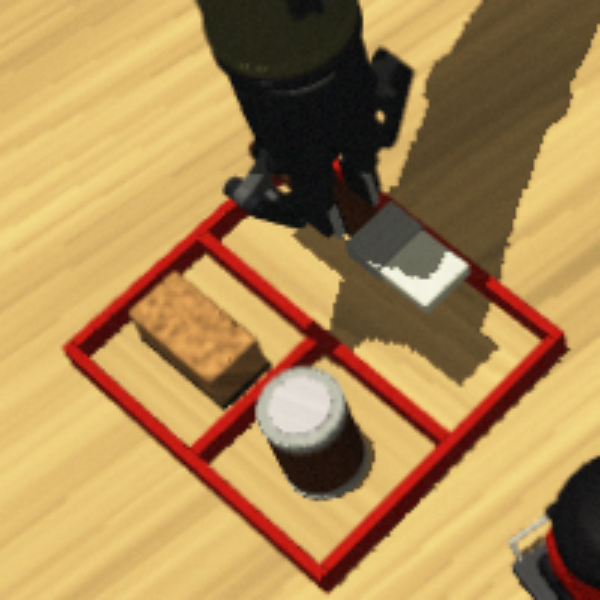

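The block and tin sit in the small compartments (crop 195,330 and 315,430). The brush is held level over the long one, so I lower it.

Request:
{"api": "move_arm", "payload": {
  "steps": [
    {"delta_pos": [0,0,0.02],"rot": [0,0,0.002]},
    {"delta_pos": [0,0,0.06],"rot": [0,0,0.002]},
    {"delta_pos": [0,0.004,0.12],"rot": [0,0,0.002]},
    {"delta_pos": [0,0.004,0.18],"rot": [0,0,0.002]},
    {"delta_pos": [0,0.004,0.23],"rot": [0,0,0.002]},
    {"delta_pos": [0,0.004,0.27],"rot": [0,0,0.002]},
    {"delta_pos": [0,0.004,0.3],"rot": [0,0,0.002]},
    {"delta_pos": [0,0.004,0.315],"rot": [0,0,0.002]},
    {"delta_pos": [0,0.004,0.325],"rot": [0,0,0.002]},
    {"delta_pos": [0,0.004,0.325],"rot": [0,0,0.002]}
  ]
}}

```text
t: 31.67
eef_pos: [490.0, -243.3, 11.5]
eef_rot: [[0.989, 0.149, 0.0], [0.149, -0.989, 0.0], [0.0, -0.0, -1.0]]
force: [0.1, 0.3, -0.5]
finger_gap: 20.7
gripper_force: 39.5
```

Request:
{"api": "move_arm", "payload": {
  "steps": [
    {"delta_pos": [0,0,0],"rot": [0,0,0]},
    {"delta_pos": [0,0,0],"rot": [0,0,0]},
    {"delta_pos": [0,0,0],"rot": [0,0,0]},
    {"delta_pos": [0,0,0],"rot": [0,0,0]},
    {"delta_pos": [0,0,0],"rot": [0,0,0]},
    {"delta_pos": [0,0,0],"rot": [0,0,0]},
    {"delta_pos": [0,0,0],"rot": [0,0,0]},
    {"delta_pos": [0,0,0],"rot": [0,0,0]},
    {"delta_pos": [0,0,0],"rot": [0,0,0]},
    {"delta_pos": [0,0,0],"rot": [0,0,0]}
  ],
  "fingers": 0.48
}}

```text
t: 32.5
eef_pos: [489.8, -243.3, 11.4]
eef_rot: [[0.989, 0.149, -0.0], [0.149, -0.989, -0.0], [-0.0, 0.0, -1.0]]
force: [0.1, -0.0, 0.7]
finger_gap: 40.7
gripper_force: 0.0
```

Request:
{"api": "move_arm", "payload": {
  "steps": [
    {"delta_pos": [0,0,-0.02],"rot": [0,0,0]},
    {"delta_pos": [0,0,-0.06],"rot": [0,0,0]},
    {"delta_pos": [0,0,-0.12],"rot": [0,0,0]},
    {"delta_pos": [0,0,-0.22],"rot": [0,0,0]},
    {"delta_pos": [0,0,-0.34],"rot": [0,0,0]},
    {"delta_pos": [-0.04,-0.1,-0.44],"rot": [0,0,0]},
    {"delta_pos": [-0.07,-0.22,-0.5],"rot": [0,0,0]},
    {"delta_pos": [-0.1,-0.34,-0.55],"rot": [0,0,0]},
    {"delta_pos": [-0.12,-0.44,-0.58],"rot": [0,0,0]},
    {"delta_pos": [-0.12,-0.5,-0.6],"rot": [0,0,0]}
  ]
}}

```text
t: 33.33
eef_pos: [430.0, -97.6, 192.5]
eef_rot: [[0.989, 0.15, -0.0], [0.15, -0.989, 0.003], [0.0, -0.003, -1.0]]
force: [-0.9, 1.2, 0.3]
finger_gap: 41.1
gripper_force: 0.0
```

```bash
python3 - <<'E'
from h import *
for n in["glue_mid","tape_mid","block_mid","tin_mid","brush_mid","sander","ear_defenders","pine_strips"]:
    look("scene",n); look("top",n)
save(grab_frame("top"),"t9.png"); plan()
E
```

```text
scene glue_mid 0.59 [360. 124.] 818 ztop 117 rect [443.5 250.8] [23. 19.] 59.2
top glue_mid 0.7 [206. 342.] 680 ztop 122 rect [439.2 254. ] [16. 18.] 36.6
scene tape_mid 0.57 [395. 158.] 611 ztop 70 rect [560.4 251.1] [27. 62.] 62.9
top tape_mid 0.67 [209. 282.] 612 ztop 70 rect [559.3 253.3] [29. 60.] 66.5
scene block_mid 0.7 [136. 291.] 1116 ztop 49 rect [ 452.6 -353.2] [82. 42.] 8.7
top block_mid 0.85 [498. 306.] 361 ztop 49 rect [ 477.3 -253. ] [239.  42.] 88.5
scene tin_mid 0.68 [174. 326.] 1187 ztop 90 rect [ 566.4 -338.2] [53. 51.] 3.5
top tin_mid 0.94 [484. 266.] 844 ztop 90 rect [ 567.8 -336.7] [51. 52.] 87.0
scene brush_mid 0.67 [204. 281.] 1239 ztop 25 rect [ 496.  -243.6] [170.  41.] 9.2
top brush_mid 0.82 [433. 270.] 267 ztop 24 rect [ 538.8 -166.7] [ 45. 177.] 16.1
scene sander 0.65 [281. 375.] 4364 ztop 137 rect [ 762.1 -246.9] [72. 72.] 1.8
top sander 0.98 [432. 180.] 2988 ztop 137 rect [ 761.8 -243.9] [74. 69.] 88.3
scene ear_defenders 0.74 [465. 221.] 2669 ztop 75 rect [756.9 243.1] [ 50. 138.] 11.8
top ear_defenders 0.61 [199. 190.] 2141 ztop 76 rect [754.6 245.5] [ 49. 135.] 10.8
scene pine_strips 0.79 [386. 331.] 5305 ztop 39 rect [824.7 -40. ] [ 32. 283.] 4.8
top pine_strips 0.56 [332. 162.] 3682 ztop 38 rect [824.6 -38.4] [ 32. 280.] 4.8
t 34.98 pos [ 431.9 -100.3  191.4] yaw -81.4 z [-0.  0. -1.] q [-0.43  0.36  0.83  2.02 -0.34  0.9  -0.84] gap 41.0 F [0.4 0.3 0.7] grip 0.0
```

View pics/t9.png

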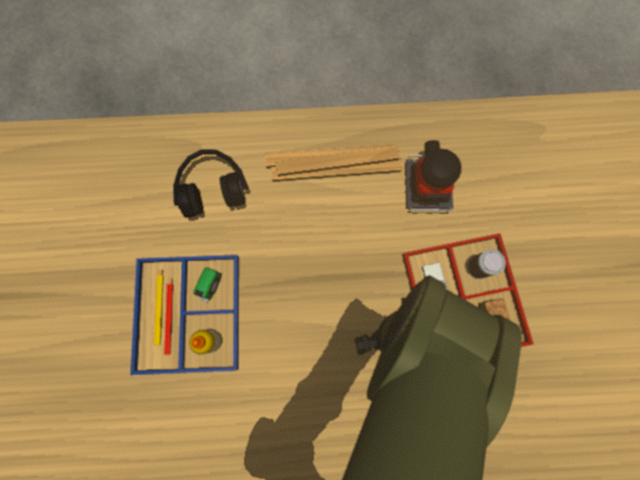

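All five things stand in their compartments, each top 6 mm higher than it was on the bench. The bystanders are unmoved and the gripper is clear (top view), so I hand in.

```bash
python3 -c "
from workcell import *
print(finish_job())"
```

```text
the job is handed in; nothing more can be done
None
```

Both kits are made up and the job is handed in at about 35 s of the 141 s allowed: the last pictures show all five things on the floor of their own compartments and the sander, ear defenders and pine strips unmoved, but the hand-in returned no verdict.

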